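# Change over the push-pull glue bottles

### The job

Change over from the tall glue bottle to the squat one. First press the tall bottle's pulled-up spout down until it snaps fully shut, and stand that bottle, still shut, upright on the floor of the empty bay of the wooden caddy. Then pull the squat bottle's spout up until it snaps fully open, and leave that bottle standing upright on the table about where it was; do not shift or knock over the ink jar and the glue stick or topple either bottle.

Things in the scene. Friction and masses are not known exactly. Their poses are not given: they have to be found in the camera images.
- tall_bottle: tall slim white squeeze bottle, round, 48 mm diameter, 0.2 to 0.3 kg, loose. Origin: centre of underside, z up. Straight body to 135 mm, shoulder to 147, grey ribbed collar (38 mm diameter) 147 to 165 mm, above it a white sliding spout cap (26 mm diameter, 29 at the upper rim), top at 189 mm shut, 201 mm open. Carry it by collar or body; carried by the spout it may pull open.
- tall_spout (a joint): lift of the tall bottle's spout along its axis, m: 0 = fully shut, 0.012 = fully open. A snap detent holds it at either end: about 4 N along the axis carries it past the middle, then it snaps the rest of the way. It starts open.
- tall_spout_top (a point): centre of the top face of the tall bottle's spout; moves with the spout
- squat_bottle: squat wide white squeeze bottle, round, 66 mm diameter, 0.55 to 0.7 kg, loose. Origin: centre of underside, z up. Straight body to 90 mm, shoulder to 106, grey ribbed collar (38 mm diameter) 106 to 124 mm, above it the same spout cap (26 mm diameter), top at 148 mm shut, 160 mm open. Its weight holds it down while the spout is pulled up.
- squat_spout (a joint): lift of the squat bottle's spout along the bottle's axis, m: 0 = fully shut, 0.012 = fully open; same snap detent, about 4 N. It starts shut.
- squat_spout_top (a point): centre of the top face of the squat bottle's spout; moves with the spout
- caddy: plywood caddy fixed to the table, 100 mm (x) by 200 mm (y), 50 mm high, walls and floor 8 mm thick; a middle wall makes two bays side by side along its y axis. Origin: centre of its underside. The +y bay holds the ink jar, the -y bay is empty.
- caddy_bay (a point): centre of the empty bay, on the bay's floor; the bay is 84 mm (caddy x) by 88 mm (caddy y) inside, its walls rise 42 mm above this point; axes as the caddy's
- ink_jar: ink jar with a black lid, 48 mm diameter, 50 mm high, loose, standing in the caddy's other bay. Origin: centre of its underside. Bystander.
- glue_stick: glue stick standing upright on the table, 26 mm diameter, 87 mm high, loose. Origin: centre of its underside. Bystander.
There are look-alikes about, which are no part of the job. Leave any blue look-alike of the tall_bottle alone.

How it is judged (in metres and radians):
On the way, in this order (a step that is already met when the one before it is completed fails the run):
1. the tall bottle's spout is pressed fully shut while the bottle stands upright on the table, the squat one still shut (value of joint tall_spout below 0.002 m and angle between tall_bottle's own z axis and vertical below 0.1 rad and height (world z) of tall_bottle below 0.006 m and value of joint squat_spout below 0.003 m), for 0.2 s.
2. the tall bottle stands upright on the floor of the caddy's empty bay, still shut, released; the squat one still shut (horizontal distance between tall_bottle and caddy_bay below 0.035 m and z of tall_bottle in the frame of caddy_bay below 0.004 m and angle between tall_bottle's own z axis and vertical below 0.1 rad and value of joint tall_spout below 0.002 m and contact force between the fingers and tall_bottle below 0.1 N and value of joint squat_spout below 0.003 m), for 0.2 s.
At the end, for the whole second after the job is handed in: Tall bottle at rest upright (0.1 rad) on the empty bay's floor (within 35 mm of its centre, 4 mm of the floor), spout under 2 mm of lift; squat bottle at rest upright (0.1 rad) on the table within 60 mm of its start, spout lifted over 9.5 of 12 mm (horizontal distance between tall_bottle and caddy_bay below 0.035 m and z of tall_bottle in the frame of caddy_bay below 0.004 m and angle between each of tall_bottle, squat_bottle's own z axis and vertical below 0.1 rad and value of joint tall_spout below 0.002 m and linear speed of each of tall_bottle, squat_bottle below 0.02 m/s and value of joint squat_spout above 0.0095 m and height (world z) of squat_bottle below 0.006 m and distance of squat_bottle from where it was at the start of the episode below 0.06 m); the robot touches nothing.
It fails at once if the ink jar is shifted by more than 40 mm or tipped over (distance of ink_jar from where it was at the start of the episode above 0.04 m or angle between ink_jar's own z axis and vertical above 0.5 rad).
It fails at once if the glue stick is shifted by more than 40 mm or tipped over (distance of glue_stick from where it was at the start of the episode above 0.04 m or angle between glue_stick's own z axis and vertical above 0.5 rad).
It fails at once if a bottle is toppled (tilted more than 0.7 rad) (angle between any of tall_bottle, squat_bottle's own z axis and vertical above 0.7 rad).
It also fails if it takes over 58 s, if anything falls off the work surface, if the arm or the gripper's body presses on something with over 40 N, if the wrist force passes 120 N, or if a joint passes its speed limit or range.

### The arm

A 6-joint arm with a two-finger parallel gripper is mounted at the origin on a cart in front of the work surface, level with it; the furniture and walls round the work are solid. World frame = base frame: x ahead of the robot, y to its left, z up, the work surface at z = 0. Lengths are in m, angles in degrees, forces in N, time in s.
With the tool pointing down it reaches from about 0.4 to 0.825 m from the base axis. Payload 7 kg.
Tool frame: the origin (TCP) lies midway between the tips of the shut fingers; the grasp point (between the pads) lies r.grasp_offset behind it (r.grasp_offset is the distance from the TCP to the grasp point, in m); z points along the fingers, y is the direction in which the jaws open and shut (so a half turn about z gives the same grasp; the last joint's range is limited). The gripper opens to 88 mm and grips with 3 to 60 N. Pads are 19 mm wide; open, the fingers measure 130 mm over their backs; the gripper's body (78 mm by 193 mm) begins 47 mm behind the grasp point.
Start: joints at [-57.347, 20.546, 0.682, 0, -70.136, -16.507], TCP at [0.188, -0.648, 0.227] pointing down, gripper open.
Joint ranges: [-176.03, 176.03], [-82.01, 121.73], [-58.28, 71.71], [-173.87, 95.51], [-174.79, -0.11], [-173.66, 173.66]. Speed limits (degrees/s): [136.94, 136.94, 172.46, 180, 180, 180].

### API

Orientations are given as [roll, pitch, yaw] about the fixed x, y, z axes, in that order (R = Rz(yaw) Ry(pitch) Rx(roll)).
In Python, from plant import status, imaging, r gives the robot as it stands.
- The arm moves only by the tool apply_moves, never from a script. Its argument "moves" is a list of rows, each a list of 6 numbers: the shift along the tool's x, y, z in units of 200 mm (1.0 is 200 mm), then the turn, a rotation vector about the tool's x, y, z in units of 90 degrees (1.0 is 90 degrees). In form: [[tx, ty, tz, rx, ry, rz], ...]. A call has 1 to 12 rows; each row is the pose to reach, as a shift and turn from the pose measured when the call began, along the tool's axes at that moment; what a row does not reach only later rows make up. A row lasts 1/8 s, in which the tool goes at most 62.5 mm and 10.7 degrees, less where a joint would pass 70% of its speed; a pose out of reach is approached as far as the arm can. A call with a number of a shift or a turn outside -1 to 1 is refused whole. A call with a gripper value outside its range is refused whole. "hand" is the closure, from -1 (fully open) to 1 (shut), set as the call begins (left out, the last holds). The fingers move at their own pace and stop on an object; "grip_force" is the grip in N (left out, the last holds). Time passes only in rows, so rows that repeat a pose let the fingers close. It gives the time, the measured TCP pose, the force and the opening at its end, in the units of the state.
- status.get_state(): the state, without advancing time (a new reading comes with each control period).
- imaging.capture(name): name is "scene" or "top" or "wrist"; returns (picture, depth): 400x640x3 uint8, blue, green, red; 400x640 float32, m along the optical axis (not along the pixel's ray), 0 where there is no reading.
- imaging.camera_info(name): a dict with "fx", "fy", "cx", "cy" (pixels), "T" (4x4, takes a point from camera to world coordinates). Camera axes: x right, y up, looking along -z (the intrinsics and any distortion apply to the point x, -y, -z); pixel columns grow to the right and rows downward; lengths in m; the calibration is good to about 2 mm. A picture is of the moment at which its call begins: read the wrist's pose just before it. camera_info takes no time and is no camera call; for the wrist camera it gives the pose at the moment of the call.
- r.close_job(): hands the job in, once; it reports no verdict.
The state is a dict: "time_s": time; "joints": joint angles; "qd": joint speeds; "joint_torque": joint torques, N m; "tcp_pos": TCP position; "eef_rot": TCP orientation; "contact_force": force on the tool from outside, world axes, zero at the start; "moment": the same for the moment, N m; "gripper_width": finger opening in m.
Only numpy, scipy, OpenCV 4.12 (cv2) and the standard library are available. Lean on these libraries where they do the work, as an engineer would, in place of code of your own. Each camera call takes 0.05 s, during which the arm holds its last target.

## Working session

There is one attempt and no reset: what is moved stays moved. The work goes in short steps, Python scripts to look and compute and a tool call to move; the robot and the scene stay as the last step left them, time stands still between calls to the robot, and variables do not carry over. Pictures are saved under pics/ and viewed, and the job is handed in when it is done.

Besides the shell and the picture viewer there is one more tool, called after "Call:" as name([rows], argument=value, ...), one row to a line, values as JSON. apply_moves: Moves the arm, as the interface text tells. Its arguments: {"type":"object","properties":{"moves":{"type":"array","items":{"type":"array","items":{"type":"number"}}},"hand":{"type":"number"},"grip_force":{"type":"number"}},"required":["moves"]}

```bash
ls; mkdir -p pics
python3 - <<'E'
from plant import status, imaging, r
import cv2,numpy as np
print(status.get_state(), r.grasp_offset)
for n in ("scene","top"):
    p,d=imaging.capture(n); cv2.imwrite(f"pics/{n}0.png",p); np.savez(f"{n}0.npz",p=p,d=d,**{k:v for k,v in imaging.camera_info(n).items()})
    print(n,imaging.camera_info(n))
E
```

```text
pics
{'time_s': 0.0, 'joints': array([-5.73458450e+01,  2.05914960e+01,  6.31343068e-01, -1.95131447e-02,
       -7.01340344e+01, -1.65064703e+01]), 'qd': array([ 0.10876711, -0.00857863,  0.00771124,  0.0180142 ,  0.05123203,
        0.03453289]), 'joint_torque': array([ 4.58949144e-04, -5.82722461e+01,  2.93038148e+01,  6.99711040e+00,
        6.67886066e-03, -1.31242296e-04]), 'tcp_pos': array([ 0.18755102, -0.64790147,  0.22560543]), 'eef_rot': array([ 1.79904482e+02, -9.17601858e-03, -1.63858954e+02]), 'contact_force': array([ 0.20190707, -0.40152342,  0.34733225]), 'moment': array([-9.61022573e-05, -1.92899046e-02, -4.40024485e-02]), 'gripper_width': 0.08755621079206316} 0.0188
scene {'fx': 477.5490677528975, 'fy': 477.5490677528975, 'cx': 315.29330413719657, 'cy': 196.12018968698908, 'T': array([[-0.71950048,  0.50216022, -0.47974386, -0.04853146],
       [-0.69422985, -0.53902267,  0.47696904,  0.65550593],
       [-0.01907794,  0.67623197,  0.73644169,  1.06416737],
       [ 0.        ,  0.        ,  0.        ,  1.        ]])}
top {'fx': 453.7411418146805, 'fy': 453.7411418146805, 'cx': 326.48279424369815, 'cy': 197.51434847801485, 'T': array([[ 0.01431762,  0.99920389, -0.03723696,  0.49124885],
       [-0.99989166,  0.01418033, -0.0039486 ,  0.04114833],
       [-0.00341742,  0.03728946,  0.99929866,  1.2468782 ],
       [ 0.        ,  0.        ,  0.        ,  1.        ]])}
```

View pics/scene0.png

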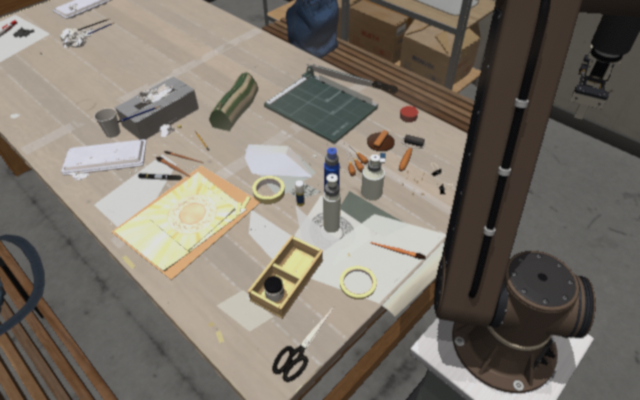

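View pics/top0.png

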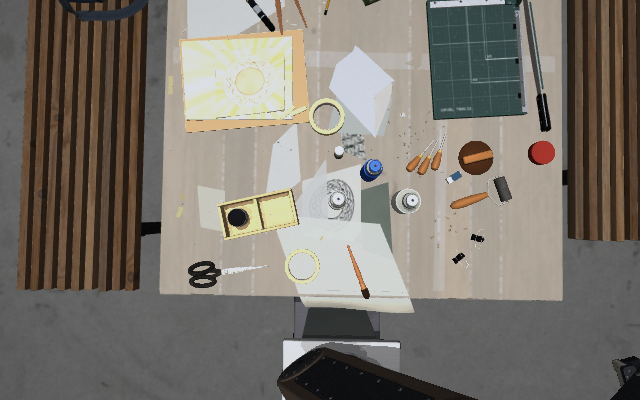

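Candidates in the top view are the white slim bottle at (338,200), the blue look-alike at (371,168) and the wide white bottle at (407,201). The glue stick is at (339,152), and the empty caddy bay is at about (278,208). I'll enlarge these to confirm.

Run:
```python
import cv2,numpy as np
a=cv2.imread("pics/top0.png")[130:250,205:435]; b=cv2.imread("pics/scene0.png")[140:320,240:400]
cv2.imwrite("pics/c1.png",cv2.resize(a,None,fx=3.4,fy=3.4,interpolation=cv2.INTER_CUBIC))
cv2.imwrite("pics/c2.png",cv2.resize(b,None,fx=3.3,fy=3.3,interpolation=cv2.INTER_CUBIC))
```

```text
(no output)
```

View pics/c1.png

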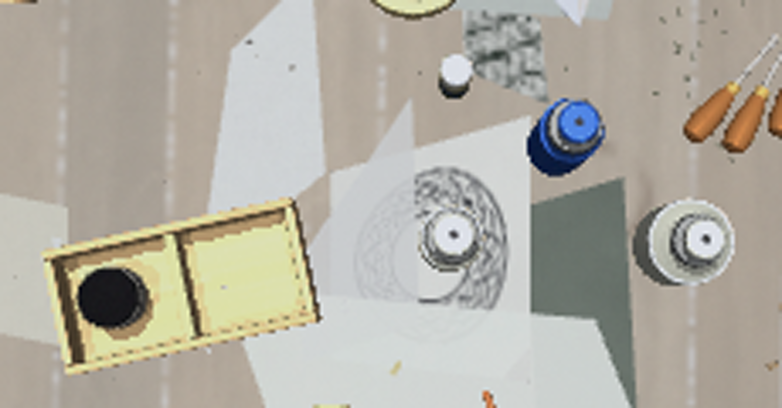

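View pics/c2.png

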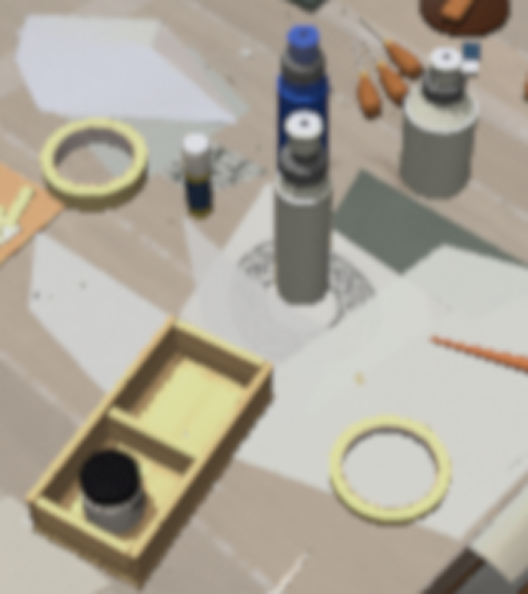

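The crops confirm it. The slim white bottle with the raised spout has its spout dot at crop (453,235), which is top pixel (338,199). The wide white bottle has its spout dot at (412,200), and the blue one stays alone. The empty bay is the right-hand one, and the ink jar sits in the left.

```bash
cat > h.py <<'E'
import numpy as np
def ray(npz,u,v,z):
    K=npz; T=K['T']; d=T[:3,:3]@np.array([(u-K['cx'])/K['fx'],-(v-K['cy'])/K['fy'],-1.]); o=T[:3,3]
    return o+d*(z-o[2])/d[2]
E
python3 - <<'E'
import numpy as np,cv2
from h import ray
t=np.load("top0.npz");s=np.load("scene0.npz")
c=lambda x,y:(205+(x+.5)/3.4-.5,130+(y+.5)/3.4-.5); c2=lambda x,y:(240+(x+.5)/3.3-.5,140+(y+.5)/3.3-.5)
print("tall top",ray(t,*c(453,235),.201),ray(s,*c2(305,123),.201), ray(t,*c(450,236),.165))
print("squat top",ray(t,*c(705,240),.148),ray(s,*c2(446,58),.148))
print("blue top",ray(t,*c(579,120),.19),ray(s,*c2(303,37),.19))
print("glue stick",ray(t,*c(457,68),.087),ray(s,*c2(196,141),.087))
print("jar",ray(t,*c(110,298),.05),ray(s,*c2(108,475),.05))
C=[c(45,255),c(293,198),c(320,320),c(70,373)]
P=np.array([ray(t,*q,.05) for q in C]);print(P, P.mean(0))
C=[c2(33,500),c2(177,322),c2(270,368),c2(139,560)]
P2=np.array([ray(s,*q,.05) for q in C]);print(P2,P2.mean(0))
for Q in(P,P2):
    y=(Q[0]+Q[3]-Q[1]-Q[2])[:2];y/=np.linalg.norm(y); 
    x=(Q[0]+Q[1]-Q[2]-Q[3])[:2];
    print("yaw",np.degrees(np.arctan2(y[1],y[0]))-90,np.degrees(np.arctan2(x[1],x[0])),"bay",Q.mean(0)[:2]-y*.048)
# depth check top view
for n,K,(u,v) in(("tall",t,c(453,235)),("squat",t,c(705,240)),("tallS",s,c2(305,123)),("squatS",s,c2(446,58))):
    u,v=int(round(u)),int(round(v));d=np.median(K['d'][v-1:v+2,u-1:u+2])
    print(n,K['T'][:3,:3]@(d*np.array([(u-K['cx'])/K['fx'],-(v-K['cy'])/K['fy'],-1]))+K['T'][:3,3])
E
```

```text
tall top [0.52770929 0.01895257 0.201     ] [0.52856367 0.01957647 0.201     ] [0.52823242 0.02028368 0.165     ]
squat top [ 0.52854242 -0.16165697  0.148     ] [ 0.52895068 -0.15833807  0.148     ]
blue top [ 0.60838358 -0.06678748  0.19      ] [ 0.60476731 -0.06092876  0.19      ]
glue stick [0.65791983 0.01520147 0.087     ] [0.65900238 0.01592452 0.087     ]
jar [0.48030666 0.28108652 0.05      ] [0.48587048 0.28242106 0.05      ]
[[0.51293599 0.33231437 0.05      ]
 [0.55997832 0.14046135 0.05      ]
 [0.46561404 0.11790354 0.05      ]
 [0.42185619 0.31081857 0.05      ]] [0.49009614 0.22537446 0.05      ]
[[0.51051382 0.33521089 0.05      ]
 [0.55154859 0.1462576  0.05      ]
 [0.46507118 0.1278846  0.05      ]
 [0.41717238 0.31523544 0.05      ]] [0.48607649 0.23114713 0.05      ]
yaw 13.278119358956715 13.363328774522051 bay [0.50112068 0.17865766]
yaw 13.296976948049206 12.03864421887794 bay [0.49711642 0.18443397]
tall [0.52714313 0.01869101 0.20178929]
squat [ 0.52907075 -0.16142946  0.1492102 ]
tallS [0.52854645 0.01987948 0.20096172]
squatS [ 0.52996452 -0.16060497  0.14668997]
```

```bash
cat > go.py <<'E'
import sys,numpy as np
from plant import status
from scipy.spatial.transform import Rotation as R
s=status.get_state();p=s['tcp_pos'];r0=R.from_euler('xyz',s['eef_rot'],degrees=True)
print('t',round(s['time_s'],2),'pos',p.round(4),'rot',s['eef_rot'].round(2),'F',s['contact_force'].round(1),'w',round(s['gripper_width'],4),'j',s['joints'].round(0))
a=[float(v) for v in sys.argv[1:]]
if a:
    d=np.array(a[:3])-p; u=r0.inv().apply(d)/.2
    yaw=a[3] if len(a)>3 else s['eef_rot'][2]
    rt=R.from_euler('xyz',[180,0,yaw],degrees=True); rv=np.degrees((r0.inv()*rt).as_rotvec())/90
    print('u',u.round(4),'rv',rv.round(4),'dist',np.linalg.norm(d).round(3))
E
python3 go.py 0.528 0.0192 0.27 -194
```

```text
t 0.1 pos [ 0.1875 -0.648   0.2257] rot [ 1.7992e+02 -1.0000e-02 -1.6386e+02] F [-0.6  0.5  0.8] w 0.0875 j [-57.  21.   1.  -0. -70. -17.]
u [-2.5626  2.7315 -0.2178] rv [ 0.0009 -0.0004  0.3349] dist 0.75
```

Call:
apply_moves([
  [0, 0, -0.2, 0, 0, 0],
  [-0.2, 0.2, -0.3, 0, 0, 0],
  [-0.4, 0.42, -0.3, 0, 0, 0],
  [-0.6, 0.65, -0.3, 0, 0, 0],
  [-0.8, 0.85, -0.3, 0, 0, 0],
  [-0.94, 1.0, -0.3, 0, 0, 0],
  [-0.94, 1.0, -0.3, 0, 0, 0],
], hand=1, grip_force=20)

```text
time_s: 0.98
tcp_pos: [0.3135, -0.4016, 0.2863]
eef_rot: [179.9, 0.0, -163.7]
contact_force: [1.0, 1.1, -0.6]
gripper_width: 0.0232
```

Call:
apply_moves([
  [-0.2, 0.2, 0, 0, 0, 0],
  [-0.4, 0.42, 0, 0, 0, 0],
  [-0.6, 0.65, 0, 0, 0, 0],
  [-0.8, 0.85, 0, 0, 0, 0],
  [-0.94, 1.0, 0, 0, 0, 0],
  [-0.94, 1.0, 0, 0, 0, 0],
])

```text
time_s: 1.72
tcp_pos: [0.4386, -0.1553, 0.2864]
eef_rot: [179.9, 0.0, -163.5]
contact_force: [0.2, 0.9, -1.0]
gripper_width: 0.0004
```

```bash
python3 go.py 0.528 0.0192 0.25 -194
```

```text
t 1.73 pos [ 0.4386 -0.1553  0.2864] rot [ 1.7992e+02  1.0000e-02 -1.6349e+02] F [ 0.2  0.9 -1. ] w 0.0004 j [  5.  -2. -19.  -0. -73. -78.]
u [-0.6764  0.7094  0.1831] rv [ 9.00e-04 -1.00e-04  3.39e-01] dist 0.199
```

Call:
apply_moves([
  [-0.22, 0.23, 0, 0, 0, 0.1],
  [-0.45, 0.47, 0, 0, 0, 0.2],
  [-0.676, 0.709, 0.1, 0, 0, 0.3],
  [-0.676, 0.709, 0.18, 0, 0, 0.339],
  [-0.676, 0.709, 0.18, 0, 0, 0.339],
  [-0.676, 0.709, 0.18, 0, 0, 0.339],
])

```text
time_s: 2.48
tcp_pos: [0.528, 0.0177, 0.2512]
eef_rot: [179.9, -0.0, 166.0]
contact_force: [0.0, -0.6, -0.1]
gripper_width: 0.0006
```

```bash
python3 go.py 0.528 0.0192 0.205 -194
python3 - <<'E'
from plant import imaging
import cv2,numpy as np
p,d=imaging.capture("wrist");cv2.imwrite("pics/w1.png",p);print({k:v for k,v in imaging.camera_info("wrist").items()})
p,d=imaging.capture("scene");cv2.imwrite("pics/s1.png",cv2.resize(p[120:320,220:420],None,fx=3,fy=3))
E
```

```text
t 2.48 pos [0.528  0.0177 0.2512] rot [ 1.7995e+02 -2.0000e-02  1.6602e+02] F [ 0.  -0.6 -0.1] w 0.0006 j [  23.    6.  -15.   -0.  -69. -127.]
u [0.0018 0.0071 0.231 ] rv [ 0.0006 -0.0002  0.0002] dist 0.046
{'fx': 333.3394110315197, 'fy': 333.3394110315197, 'cx': 318.059064256379, 'cy': 202.4076471223928, 'T': array([[ 0.24254025, -0.92375918, -0.29638353,  0.44772143],
       [ 0.97013893,  0.23162472,  0.07197524,  0.03692874],
       [ 0.00216196, -0.30499009,  0.95235307,  0.40935454],
       [ 0.        ,  0.        ,  0.        ,  1.        ]])}
```

View pics/w1.png

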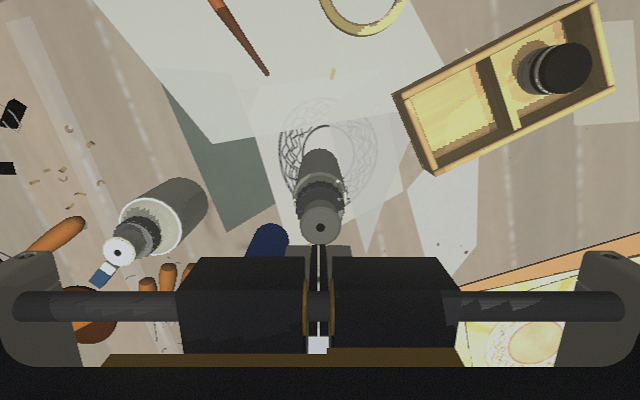

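View pics/s1.png

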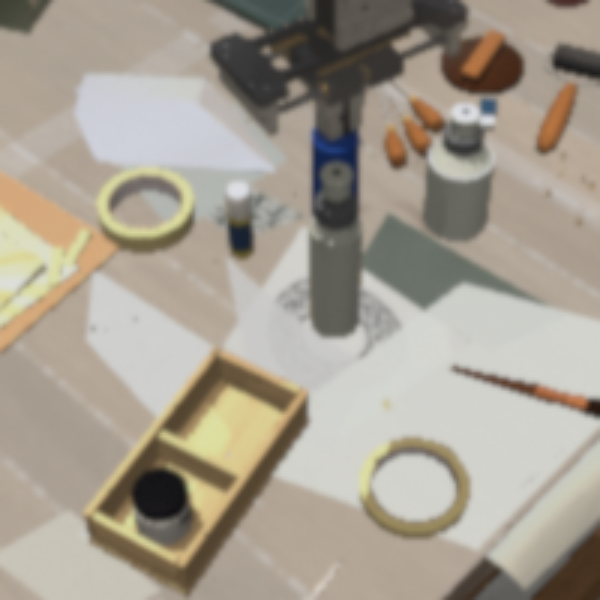

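The wrist view shows the tall spout's hole at (320,227), just ahead of the shut fingers, and the squat spout's hole at (118,253). The bay is at about (450,110). I'll cross-check these positions.

Run:
```python
import numpy as np
from h import ray
K=dict(fx=333.339,fy=333.339,cx=318.059,cy=202.408,T=np.array([[ 0.24254025, -0.92375918, -0.29638353,  0.44772143],
       [ 0.97013893,  0.23162472,  0.07197524,  0.03692874],
       [ 0.00216196, -0.30499009,  0.95235307,  0.40935454],[0,0,0,1]]))
print(ray(K,320,227,.201),ray(K,118,253,.148))
Q=np.array([ray(K,*q,.05) for q in((394,95),(433,176),(611,83),(590,2))]);print(Q,Q.mean(0))
```

```text
[0.52972102 0.01823763 0.201     ] [ 0.53154655 -0.16163745  0.148     ]
[[0.46619555 0.11346996 0.05      ]
 [0.56072125 0.14037627 0.05      ]
 [0.5082938  0.32976959 0.05      ]
 [0.42835014 0.30906346 0.05      ]] [0.49089018 0.22316982 0.05      ]
```

Call:
apply_moves([
  [0, 0.006, 0.12, 0, 0, 0],
  [0, 0.006, 0.22, 0, 0, 0],
  [0, 0.006, 0.24, 0, 0, 0],
  [0, 0.006, 0.26, 0, 0, 0],
  [0, 0.006, 0.28, 0, 0, 0],
  [0, 0.006, 0.3, 0, 0, 0],
  [0, 0.006, 0.312, 0, 0, 0],
  [0, 0.006, 0.318, 0, 0, 0],
  [0, 0.006, 0.318, 0, 0, 0],
  [0, 0.006, 0.318, 0, 0, 0],
])

```text
time_s: 3.82
tcp_pos: [0.5294, 0.0193, 0.1893]
eef_rot: [179.9, 0.2, 166.0]
contact_force: [-0.8, 0.8, 7.1]
gripper_width: 0.0003
```

```bash
python3 go.py
```

```text
t 3.83 pos [0.5294 0.0193 0.1893] rot [1.7985e+02 1.6000e-01 1.6600e+02] F [-0.8  0.8  7.1] w 0.0003 j [  23.    8.  -21.   -0.  -61. -127.]
```

Call:
apply_moves([
  [0, 0, 0.015, 0, 0, 0],
  [0, 0, 0.015, 0, 0, 0],
  [0, 0, 0.015, 0, 0, 0],
])

```text
time_s: 4.2
tcp_pos: [0.5315, 0.0194, 0.1894]
eef_rot: [179.8, 0.5, 166.1]
contact_force: [-2.6, 0.5, 17.3]
gripper_width: 0.0006
```

Call:
apply_moves([
  [0, 0, -0.08, 0, 0, 0],
  [0, 0, -0.3, 0, 0, 0],
  [0, 0, -0.3, 0, 0, 0],
])

```text
time_s: 4.58
tcp_pos: [0.5329, 0.0197, 0.2534]
eef_rot: [179.6, 0.8, 166.1]
contact_force: [0.3, -0.1, -0.3]
gripper_width: 0.0003
```

Call:
apply_moves([
  [0, 0, 0, 0, 0, 0],
  [0, 0, 0, 0, 0, 0],
  [0, 0, 0, 0, 0, 0],
  [0, 0, 0, 0, 0, 0],
  [0, 0, 0, 0, 0, 0],
  [0, 0, 0, 0, 0, 0],
], hand=-1)

```text
time_s: 5.32
tcp_pos: [0.5329, 0.0197, 0.2533]
eef_rot: [179.6, 0.8, 166.1]
contact_force: [-0.3, -0.2, 0.6]
gripper_width: 0.0545
```

```bash
python3 go.py 0.5285 0.0188 0.147
python3 - <<'E'
from plant import imaging
import cv2,numpy as np
K=imaging.camera_info("wrist")
p,d=imaging.capture("wrist");cv2.imwrite("pics/w2.png",p)
np.savez("w2.npz",d=d,**K)
E
```

```text
t 5.33 pos [0.5329 0.0197 0.2533] rot [179.61   0.78 166.11] F [-0.3 -0.2  0.6] w 0.0545 j [  23.    6.  -15.    0.  -68. -127.]
u [ 0.0274 -0.0134  0.5311] rv [0.0043 0.0087 0.    ] dist 0.106
```

View pics/w2.png

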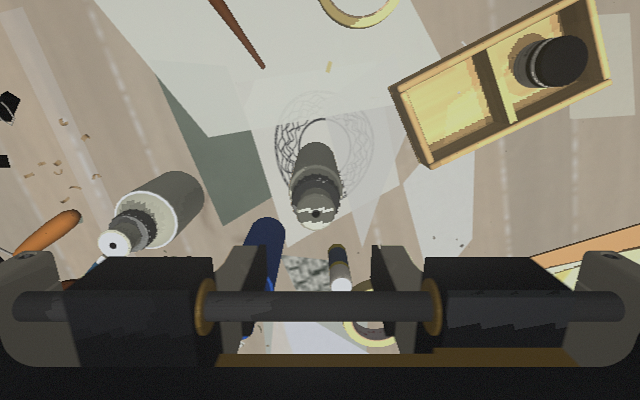

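The spout is down against its collar, with its hole at (315,213), and the bottle is upright. I'll locate it at z=0.189.

```bash
python3 - <<'E'
import numpy as np
from h import ray
K=np.load("w2.npz");print(ray(K,315,213,.189)); v,u=213,315;d=np.median(K['d'][v-2:v+3,u-6:u+7]);print(K['T'][:3,:3]@(d*np.array([(u-K['cx'])/K['fx'],-(v-K['cy'])/K['fy'],-1]))+K['T'][:3,3])
E
python3 go.py 0.5290 0.0185 0.147 166
```

```text
[0.52960351 0.018237   0.189     ]
[0.52967295 0.0182193  0.1888066 ]
t 5.38 pos [0.5329 0.0197 0.2533] rot [179.61   0.78 166.11] F [-1.4 -0.   0.8] w 0.0588 j [  23.    6.  -15.    0.  -68. -127.]
u [ 0.0246 -0.0141  0.5313] rv [0.0043 0.0087 0.0012] dist 0.106
```

Call:
apply_moves([
  [0.025, -0.014, 0, 0.004, 0.009, 0],
  [0.025, -0.014, 0, 0.004, 0.009, 0],
  [0.025, -0.014, 0.1, 0.004, 0.009, 0],
  [0.025, -0.014, 0.25, 0.004, 0.009, 0],
  [0.025, -0.014, 0.4, 0.004, 0.009, 0],
  [0.025, -0.014, 0.5, 0.004, 0.009, 0],
  [0.025, -0.014, 0.53, 0.004, 0.009, 0],
  [0.025, -0.014, 0.53, 0.004, 0.009, 0],
  [0.025, -0.014, 0.53, 0.004, 0.009, 0],
])

```text
time_s: 6.5
tcp_pos: [0.5296, 0.0188, 0.1482]
eef_rot: [179.9, 0.1, 166.1]
contact_force: [0.6, 0.4, -0.5]
gripper_width: 0.0874
```

```bash
python3 go.py 0.5290 0.0185 0.147 166
```

```text
t 6.5 pos [0.5296 0.0188 0.1482] rot [1.7993e+02 5.0000e-02 1.6612e+02] F [ 0.6  0.4 -0.5] w 0.0874 j [  23.   11.  -24.   -0.  -55. -127.]
u [ 0.0026 -0.0019  0.0061] rv [0.0008 0.0006 0.0014] dist 0.001
```

Call:
apply_moves([
  [0, 0, 0.005, 0, 0, 0],
  [0, 0, 0.005, 0, 0, 0],
  [0, 0, 0.005, 0, 0, 0],
  [0, 0, 0.005, 0, 0, 0],
  [0, 0, 0.005, 0, 0, 0],
  [0, 0, 0.005, 0, 0, 0],
  [0, 0, 0.005, 0, 0, 0],
  [0, 0, 0.005, 0, 0, 0],
], hand=1, grip_force=25)

```text
time_s: 7.5
tcp_pos: [0.5296, 0.0188, 0.1472]
eef_rot: [179.9, 0.1, 166.1]
contact_force: [-0.0, 0.6, 0.2]
gripper_width: 0.0371
```

```bash
python3 go.py 0.501 0.179 0.25 166
```

```text
t 7.5 pos [0.5296 0.0188 0.1472] rot [1.7993e+02 5.0000e-02 1.6613e+02] F [-0.   0.6  0.2] w 0.0371 j [  23.   11.  -24.   -0.  -55. -127.]
u [ 0.3304  0.7441 -0.5133] rv [0.0008 0.0006 0.0014] dist 0.192
```

Call:
apply_moves([
  [0, 0, -0.08, 0, 0, 0],
  [0, 0, -0.2, 0, 0, 0],
  [0, 0, -0.34, 0, 0, 0],
  [0, 0, -0.46, 0, 0, 0],
  [0.05, 0.1, -0.5, 0, 0, 0],
  [0.1, 0.22, -0.5, 0, 0, 0],
  [0.16, 0.36, -0.5, 0, 0, 0],
  [0.22, 0.5, -0.5, 0, 0, 0],
  [0.28, 0.63, -0.5, 0, 0, 0],
  [0.33, 0.74, -0.5, 0, 0, 0],
  [0.33, 0.744, -0.5, 0, 0, 0],
  [0.33, 0.744, -0.5, 0, 0, 0],
])

```text
time_s: 9.0
tcp_pos: [0.5009, 0.1787, 0.2477]
eef_rot: [179.9, 0.0, 166.1]
contact_force: [-0.2, 0.6, -2.7]
gripper_width: 0.0371
```

```bash
python3 go.py 0.501 0.179 0.156 166
python3 - <<'E'
from plant import imaging
import cv2,numpy as np
p,d=imaging.capture("wrist");cv2.imwrite("pics/w3.png",p)
p,d=imaging.capture("scene");cv2.imwrite("pics/s3.png",cv2.resize(p[120:320,200:400],None,fx=3,fy=3))
p,d=imaging.capture("top");cv2.imwrite("pics/t3.png",p[100:300,150:450])
E
```

```text
t 9.0 pos [0.5009 0.1787 0.2477] rot [1.7994e+02 5.0000e-02 1.6614e+02] F [-0.2  0.6 -2.7] w 0.0371 j [  41.    6.  -15.    0.  -68. -145.]
u [4.000e-04 1.100e-03 4.585e-01] rv [0.0007 0.0005 0.0016] dist 0.092
```

View pics/w3.png

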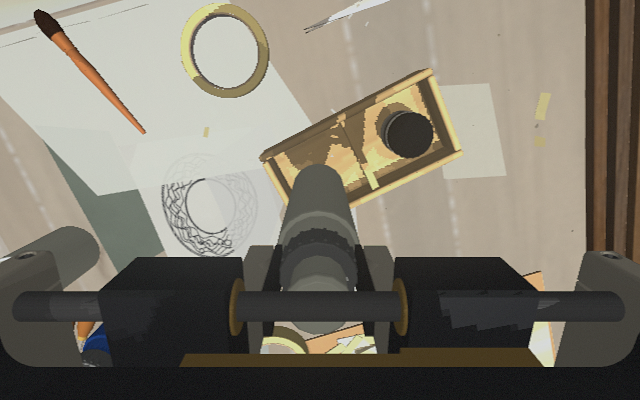

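View pics/s3.png

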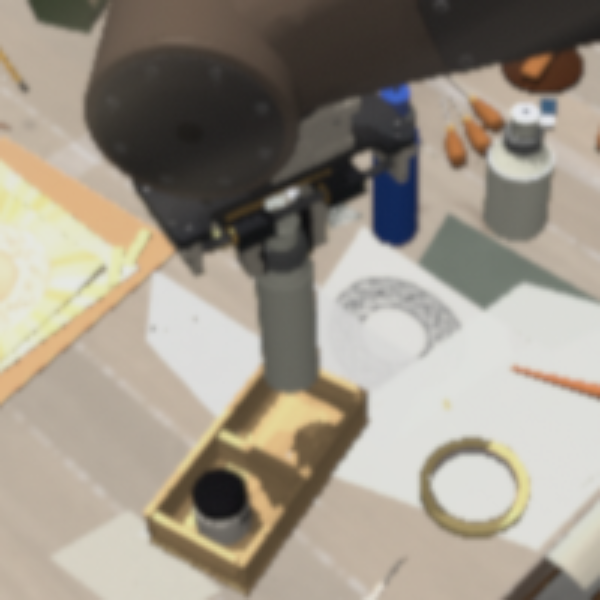

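The bottle hangs upright with its underside over the empty bay, at about (290,385) in the scene crop. Lowering it now.

Call:
apply_moves([
  [0, 0, 0.1, 0, 0, 0],
  [0, 0, 0.2, 0, 0, 0],
  [0, 0, 0.28, 0, 0, 0],
  [0, 0, 0.36, 0, 0, 0],
  [0, 0, 0.41, 0, 0, 0],
  [0, 0, 0.44, 0, 0, 0],
  [0, 0, 0.455, 0, 0, 0],
  [0, 0, 0.46, 0, 0, 0],
  [0, 0, 0.462, 0, 0, 0],
  [0, 0, 0.462, 0, 0, 0],
])

```text
time_s: 10.4
tcp_pos: [0.5014, 0.1784, 0.1554]
eef_rot: [179.9, 0.1, 166.1]
contact_force: [-0.3, 0.1, -2.5]
gripper_width: 0.0375
```

```bash
python3 go.py 0.501 0.179 0.155 166
```

```text
t 10.4 pos [0.5014 0.1784 0.1554] rot [1.7991e+02 7.0000e-02 1.6608e+02] F [-0.3  0.1 -2.5] w 0.0375 j [  41.   11.  -23.    0.  -56. -145.]
u [0.0024 0.0023 0.002 ] rv [0.001  0.0008 0.0009] dist 0.001
```

Still carrying its weight, so I'll go down in small steps.

Call:
apply_moves([
  [0, 0, 0.005, 0, 0, 0],
  [0, 0, 0.01, 0, 0, 0],
  [0, 0, 0.01, 0, 0, 0],
])

```text
time_s: 10.78
tcp_pos: [0.5024, 0.1786, 0.1552]
eef_rot: [179.8, 0.2, 166.1]
contact_force: [-2.5, -1.3, 9.4]
gripper_width: 0.0374
```

Contact with the floor. Releasing.

Call:
apply_moves([
  [0, 0, -0.003, 0, 0, 0],
  [0, 0, -0.003, 0, 0, 0],
  [0, 0, -0.003, 0, 0, 0],
  [0, 0, -0.003, 0, 0, 0],
  [0, 0, -0.003, 0, 0, 0],
  [0, 0, -0.003, 0, 0, 0],
  [0, 0, -0.003, 0, 0, 0],
  [0, 0, -0.003, 0, 0, 0],
], hand=-1)

```text
time_s: 11.78
tcp_pos: [0.5024, 0.1786, 0.1558]
eef_rot: [179.8, 0.2, 166.1]
contact_force: [-0.5, 0.5, -0.1]
gripper_width: 0.0876
```

Call:
apply_moves([
  [0, 0, -0.15, 0, 0, 0],
  [0, 0, -0.4, 0, 0, 0],
  [0, 0, -0.6, 0, 0, 0],
  [0, 0, -0.6, 0, 0, 0],
])

```text
time_s: 12.28
tcp_pos: [0.5034, 0.1792, 0.2794]
eef_rot: [179.6, 0.5, 166.1]
contact_force: [-0.5, -0.0, -1.5]
gripper_width: 0.0878
```

```bash
python3 go.py 0.5295 -0.161 0.24 166
python3 - <<'E'
from plant import imaging
import cv2,numpy as np
K=imaging.camera_info("wrist")
p,d=imaging.capture("wrist");cv2.imwrite("pics/w4.png",p);np.savez("w4.npz",d=d,**K)
p,d=imaging.capture("scene");cv2.imwrite("pics/s4.png",cv2.resize(p[120:320,200:400],None,fx=3,fy=3));np.savez("s4.npz",p=p,d=d,**imaging.camera_info("scene"))
E
```

```text
t 12.28 pos [0.5034 0.1792 0.2794] rot [179.57   0.46 166.14] F [-0.5 -0.  -1.5] w 0.0878 j [  41.    5.  -13.    0.  -72. -145.]
u [-0.5329 -1.6218  0.1894] rv [0.0047 0.0051 0.0016] dist 0.344
```

View pics/w4.png

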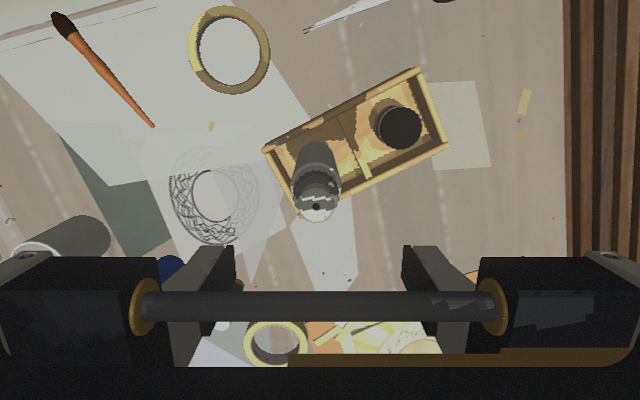

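View pics/s4.png

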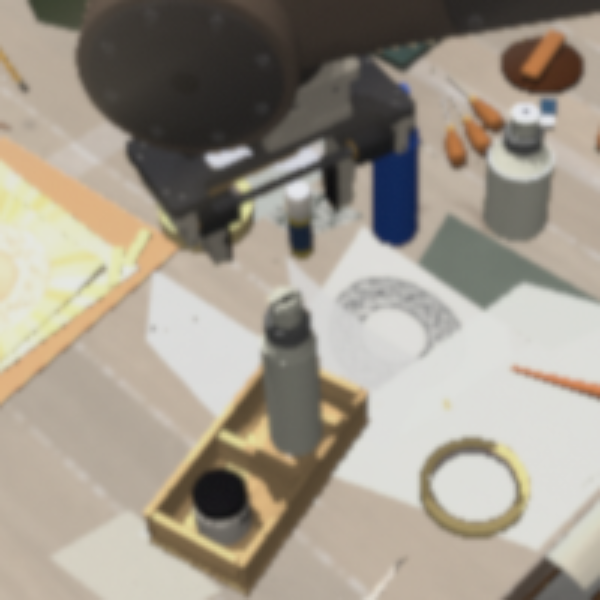

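```bash
python3 - <<'E'
import numpy as np
from h import ray
K=np.load("w4.npz")
def P(K,u,v,n=2):
    d=np.median(K['d'][v-n:v+n+1,u-n:u+n+1]);return K['T'][:3,:3]@(d*np.array([(u-K['cx'])/K['fx'],-(v-K['cy'])/K['fy'],-1]))+K['T'][:3,3]
print("tall top",ray(K,316,207,.197),P(K,316,212),P(K,316,207))
t=np.load("top0.npz");print("blue",P(t,375,165,1)); 
s=np.load("s4.npz"); print(P(s,200+525//3,120+112//3,1))
E
python3 go.py 0.5295 -0.161 0.24 206
```

```text
tall top [0.50163773 0.17818612 0.197     ] [0.50569199 0.17717679 0.19661185] [0.50150861 0.17821745 0.19738621]
blue [ 0.60813343 -0.06682081  0.19103136]
[ 0.52901931 -0.15927152  0.14818905]
t 12.38 pos [0.5017 0.1785 0.2757] rot [179.81   0.2  166.12] F [-0.9  0.1 -0.2] w 0.0877 j [  41.    5.  -13.    0.  -72. -145.]
u [-0.5416 -1.615   0.175 ] rv [ 0.0013  0.0029 -0.4431] dist 0.342
```

The tall spout top is at (0.502, 0.178, 0.197), so the bottle is shut, on the bay floor and centred. Next is the squat bottle, with the jaws turned away from the blue one.

Call:
apply_moves([
  [-0.08, -0.24, 0, 0, 0, 0],
  [-0.16, -0.48, 0, 0, 0, 0],
  [-0.24, -0.72, 0, 0, 0, 0],
  [-0.3, -0.9, 0, 0, 0, 0],
  [-0.3, -0.9, 0, 0, 0, 0],
])

```text
time_s: 13.0
tcp_pos: [0.5159, -0.0129, 0.2737]
eef_rot: [179.9, 0.1, 165.9]
contact_force: [-0.4, 0.3, 0.8]
gripper_width: 0.0874
```

```bash
python3 go.py 0.5295 -0.161 0.23 206
```

```text
t 13.0 pos [ 0.5159 -0.0129  0.2737] rot [1.7989e+02 6.0000e-02 1.6593e+02] F [-0.4  0.3  0.8] w 0.0874 j [  20.    4.  -15.   -0.  -71. -124.]
u [-0.2456 -0.7022  0.2176] rv [ 0.0009  0.0011 -0.4452] dist 0.155
```

Call:
apply_moves([
  [-0.08, -0.23, 0, 0, 0, -0.1],
  [-0.16, -0.46, 0, 0, 0, -0.2],
  [-0.246, -0.702, 0, 0, 0, -0.3],
  [-0.246, -0.702, 0.1, 0, 0, -0.4],
  [-0.246, -0.702, 0.21, 0, 0, -0.445],
  [-0.246, -0.702, 0.21, 0, 0, -0.445],
  [-0.246, -0.702, 0.21, 0, 0, -0.445],
])

```text
time_s: 13.88
tcp_pos: [0.5299, -0.1606, 0.2318]
eef_rot: [180.0, 0.1, -154.1]
contact_force: [-0.7, -0.7, 0.2]
gripper_width: 0.0877
```

```bash
python3 go.py 0.5295 -0.161 0.129 206
python3 - <<'E'
from plant import imaging
import cv2,numpy as np
K=imaging.camera_info("wrist")
p,d=imaging.capture("wrist");cv2.imwrite("pics/w5.png",p);np.savez("w5.npz",d=d,**K)
E
```

```text
t 13.88 pos [ 0.5299 -0.1606  0.2318] rot [ 1.7997e+02  1.0000e-01 -1.5406e+02] F [-0.7 -0.7  0.2] w 0.0877 j [  3.   9. -14.  -0. -67. -67.]
u [ 0.0037 -0.0012  0.5141] rv [ 0.0003  0.0012 -0.0007] dist 0.103
```

View pics/w5.png

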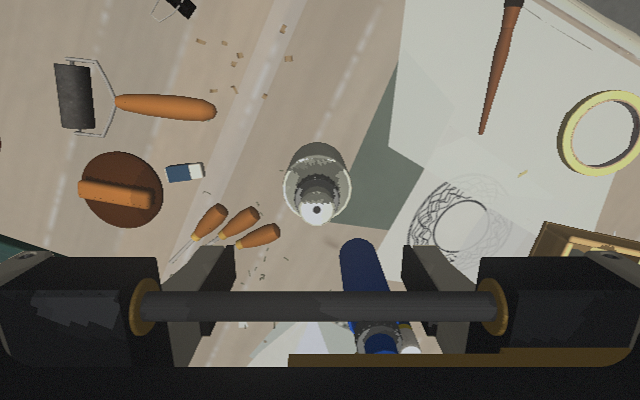

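The squat spout's hole is at (317,210), centred between the fingers. The blue bottle is at about (370,300), behind the jaw plane.

```bash
python3 - <<'E'
import numpy as np
from h import ray
K=np.load("w5.npz");print(ray(K,317,210,.148))
E
python3 go.py 0.5305 -0.161 0.128 206
```

```text
[ 0.53105846 -0.16157275  0.148     ]
t 13.93 pos [ 0.5301 -0.1606  0.2322] rot [ 1.7999e+02  1.5000e-01 -1.5405e+02] F [-0.3  0.1  0.3] w 0.0878 j [  3.   9. -14.  -0. -67. -67.]
u [ 3.00e-04 -2.70e-03  5.21e-01] rv [ 0.0001  0.0017 -0.0005] dist 0.104
```

Call:
apply_moves([
  [0, -0.003, 0.12, 0, 0.0017, 0],
  [0, -0.003, 0.25, 0, 0.0017, 0],
  [0, -0.003, 0.36, 0, 0.0017, 0],
  [0, -0.003, 0.45, 0, 0.0017, 0],
  [0, -0.003, 0.5, 0, 0.0017, 0],
  [0, -0.003, 0.52, 0, 0.0017, 0],
  [0, -0.003, 0.52, 0, 0.0017, 0],
  [0, -0.003, 0.52, 0, 0.0017, 0],
])

```text
time_s: 14.92
tcp_pos: [0.5311, -0.1611, 0.1289]
eef_rot: [-180.0, 0.1, -154.1]
contact_force: [0.8, -0.1, 0.1]
gripper_width: 0.0878
```

Call:
apply_moves([
  [0, 0, 0, 0, 0, 0],
  [0, 0, 0, 0, 0, 0],
  [0, 0, 0, 0, 0, 0],
  [0, 0, 0, 0, 0, 0],
  [0, 0, 0, 0, 0, 0],
  [0, 0, 0, 0, 0, 0],
  [0, 0, 0, 0, 0, 0],
  [0, 0, 0, 0, 0, 0],
  [0, 0, 0, 0, 0, 0],
], hand=1, grip_force=25)

```text
time_s: 16.05
tcp_pos: [0.5311, -0.1611, 0.129]
eef_rot: [-180.0, 0.1, -154.0]
contact_force: [0.7, -1.3, -0.3]
gripper_width: 0.0264
```

```bash
python3 go.py 0.5305 -0.161 0.14 206
```

```text
t 16.05 pos [ 0.5311 -0.1611  0.129 ] rot [-1.7997e+02  6.0000e-02 -1.5405e+02] F [ 0.7 -1.3 -0.3] w 0.0264 j [  3.  14. -22.   0. -54. -67.]
u [ 0.0025  0.0018 -0.0552] rv [-0.0003  0.0007 -0.0005] dist 0.011
```

Call:
apply_moves([
  [0, 0, -0.01, 0, 0, 0],
  [0, 0, -0.02, 0, 0, 0],
  [0, 0, -0.03, 0, 0, 0],
  [0, 0, -0.035, 0, 0, 0],
  [0, 0, -0.04, 0, 0, 0],
  [0, 0, -0.045, 0, 0, 0],
  [0, 0, -0.05, 0, 0, 0],
  [0, 0, -0.055, 0, 0, 0],
  [0, 0, -0.058, 0, 0, 0],
  [0, 0, -0.058, 0, 0, 0],
])

```text
time_s: 17.3
tcp_pos: [0.5313, -0.1612, 0.1408]
eef_rot: [-180.0, 0.1, -154.0]
contact_force: [0.4, -1.8, 3.6]
gripper_width: 0.0257
```

```bash
python3 go.py
python3 - <<'E'
from plant import imaging
import cv2,numpy as np
p,d=imaging.capture("scene");cv2.imwrite("pics/s6.png",cv2.resize(p[120:240,310:430],None,fx=5,fy=5))
E
```

```text
t 17.3 pos [ 0.5313 -0.1612  0.1408] rot [-1.7995e+02  8.0000e-02 -1.5404e+02] F [ 0.4 -1.8  3.6] w 0.0257 j [  3.  13. -21.   0. -55. -67.]
```

View pics/s6.png

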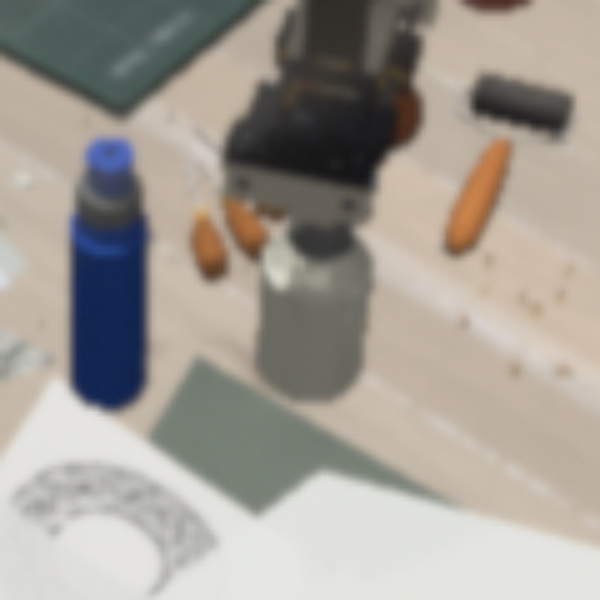

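The upward reaction of 3.6 N means it has passed the middle and the detent is pushing it open. I'll raise a little more, then release.

Call:
apply_moves([
  [0, 0, -0.003, 0, 0, 0],
  [0, 0, -0.003, 0, 0, 0],
  [0, 0, -0.003, 0, 0, 0],
])

```text
time_s: 17.73
tcp_pos: [0.5311, -0.1611, 0.141]
eef_rot: [-180.0, 0.1, -154.0]
contact_force: [0.5, -0.5, -1.1]
gripper_width: 0.0257
```

Call:
apply_moves([
  [0, 0, 0, 0, 0, 0],
  [0, 0, 0, 0, 0, 0],
  [0, 0, 0, 0, 0, 0],
  [0, 0, 0, 0, 0, 0],
  [0, 0, 0, 0, 0, 0],
  [0, 0, 0, 0, 0, 0],
  [0, 0, 0, 0, 0, 0],
], hand=-1)

```text
time_s: 18.6
tcp_pos: [0.5311, -0.1611, 0.141]
eef_rot: [-180.0, 0.1, -154.0]
contact_force: [0.8, -0.6, -1.1]
gripper_width: 0.0862
```

Call:
apply_moves([
  [0, 0, -0.15, 0, 0, 0],
  [0, 0, -0.4, 0, 0, 0],
  [0, 0, -0.6, 0, 0, 0],
  [0, 0, -0.6, 0, 0, 0],
  [0, 0, -0.6, 0, 0, 0],
])

```text
time_s: 19.23
tcp_pos: [0.5306, -0.1609, 0.2607]
eef_rot: [180.0, 0.1, -154.1]
contact_force: [0.7, -0.8, -1.2]
gripper_width: 0.0875
```

```bash
python3 go.py
python3 - <<'E'
from plant import imaging
import cv2,numpy as np
K=imaging.camera_info("wrist")
p,d=imaging.capture("wrist");cv2.imwrite("pics/w7.png",p);np.savez("w7.npz",d=d,**K)
p,d=imaging.capture("scene");cv2.imwrite("pics/s7.png",cv2.resize(p[130:330,210:410],None,fx=3,fy=3))
E
```

```text
t 19.23 pos [ 0.5306 -0.1609  0.2607] rot [ 1.8000e+02  6.0000e-02 -1.5406e+02] F [ 0.7 -0.8 -1.2] w 0.0875 j [  3.   8. -12.  -0. -70. -67.]
```

View pics/w7.png

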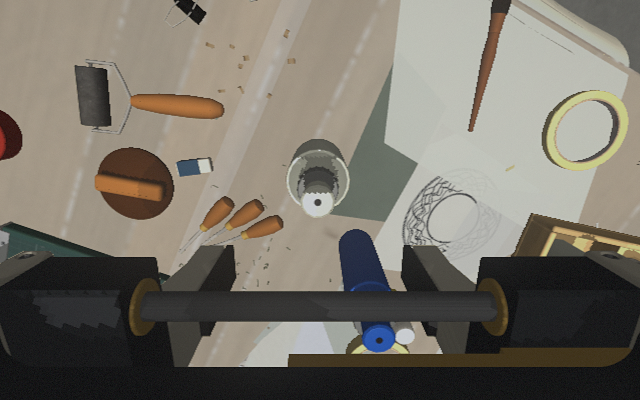

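View pics/s7.png

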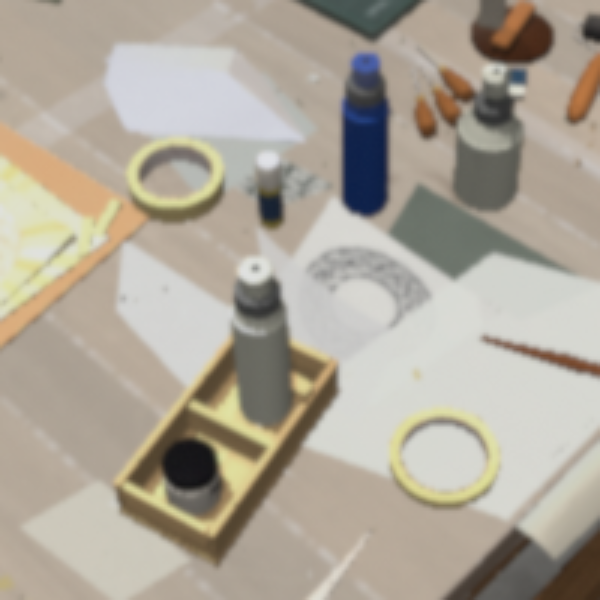

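Run:
```python
import numpy as np
K=np.load("w7.npz")
def P(K,u,v,n=1):
    d=np.median(K['d'][v-n:v+n+1,u-n:u+n+1]);return (K['T'][:3,:3]@(d*np.array([(u-K['cx'])/K['fx'],-(v-K['cy'])/K['fy'],-1]))+K['T'][:3,3]).round(4)
print("squat top",P(K,317,202),P(K,312,202),P(K,323,202))
from plant import imaging
for n,pts in(("top",[(338,199)]),("scene",[])):
    p,d=imaging.capture(n);np.savez(n+"8.npz",p=p,d=d,**imaging.camera_info(n))
s=dict(np.load("scene8.npz"))
q=lambda x,y:(210+x//3,130+y//3)
print("tall",P(s,*q(256,268)),"squat",P(s,*q(494,73)),"glue",P(s,*q(267,160)),"jar",P(s,*q(190,463)))
print(imaging.camera_info("wrist")['T'][2,3])
```

```text
squat top [ 0.5308 -0.1625  0.1602] [ 0.5327 -0.1661  0.1595] [ 0.5288 -0.158   0.1595]
tall [0.5005 0.1795 0.197 ] squat [ 0.5323 -0.1577  0.1585] glue [0.6565 0.0185 0.0882] jar [0.4802 0.2848 0.0571]
0.4178484890841378
```

The squat spout top is at 0.160 m, so it is fully open. The tall spout top is at 0.197 m, so it is shut on the bay floor. The gripper is clear of everything, so I'm handing in.

```bash
python3 -c "
from plant import r
print(r.close_job())"
```

```text
the job is handed in; nothing more can be done
None
```

The changeover is done and handed in at about 19 s of the 58 s limit; the hand-in reports no verdict.

- **Tall bottle:** I pressed the spout shut with the closed fingers, up to about 17 N. I then carried the bottle by its collar to the empty bay and released it. Its top last measured 0.197 m high at (0.501, 0.179), which matches shut and upright on the bay floor, near the bay's centre.
- **Squat bottle:** I pulled the spout up about 12 mm by its cap until it snapped, then released it. Its top measured 0.160 m from the wrist camera, which is fully open, and the bottle moved about 2 mm at most. The scene camera gave 0.1585 m, within the calibration tolerance.
- **Bystanders:** The glue stick and ink jar measured within a few millimetres of their starting positions. The jar's height read 57 mm against its 50 mm, but that reading was rough and the pictures showed it standing undisturbed. I left the blue bottle alone.

No checks failed, and the gripper was about 10 cm above the squat bottle and touching nothing at hand-in.

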